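# Heft two capacitors and hold the sound one in its clamp

### The arm

A 6-joint arm with a two-finger parallel gripper is mounted at the origin on a cart in front of the work surface, level with it; the furniture and walls round the work are solid. World frame = base frame: x ahead of the robot, y to its left, z up, the work surface at z = 0. Lengths are in m, angles in degrees, forces in N, time in s.
With the tool pointing down it reaches from about 0.4 to 0.825 m from the base axis. Payload 7 kg.
Tool frame: the origin (TCP) lies at the very end of the fingers, on their centre line; the grasp point (between the pads) lies hold_point_z behind it (hold_point_z is the distance from the TCP to the grasp point, in m); z points along the fingers, y is the line along which they close (so a half turn about z gives the same grasp; the last joint's range is limited). The gripper opens to 88 mm and grips with 3 to 60 N. Pads are 19 mm wide; open, the fingers measure 130 mm over their backs; the gripper's body (78 mm by 193 mm) begins 47 mm behind the grasp point.
Start: joints at [89.444, 20.546, 0.682, 0, -70.136, -16.507], TCP at [0.198, 0.645, 0.227] pointing down, gripper open.
Joint ranges: [-176.03, 176.03], [-82.01, 121.73], [-58.28, 71.71], [-173.87, 95.51], [-174.79, -0.11], [-173.66, 173.66]. Speed limits (degrees/s): [136.94, 136.94, 172.46, 180, 180, 180].

### API

Orientations are given as [roll, pitch, yaw] about the fixed x, y, z axes, in that order (R = Rz(yaw) Ry(pitch) Rx(roll)).
In Python, from plant import get_obs, snapshot, close_job, hold_point_z gives the robot as it stands.
- The arm moves only by the tool play_rows, never from a script. Its argument "commands" is a list that holds one entry, the list of rows, each a list of 7 numbers: the shift along the tool's x, y, z in cm, then the turn, a rotation vector about the tool's x, y, z in degrees, then the opening, from 0 (shut) to 1 (fully open). In form: [[[x, y, z, ax, ay, az, fingers], ...]]. A call has 1 to 20 rows; each row is the pose to reach, as a shift and turn from the pose commanded when the call began, along the tool's axes at that moment; what a row does not reach only later rows make up. A row lasts 1/12 s, in which the tool goes at most 41.7 mm and 7.16 degrees, less where a joint would pass 70% of its speed; a pose out of reach is approached as far as the arm can. A call with a gripper value outside its range is refused whole. The fingers move at their own pace and stop on an object; the grip force is fixed at half the most. Time passes only in rows, so rows that repeat a pose let the fingers close. It gives the time, the measured TCP pose, the force, the opening and the grip force at its end, in the units of the state.
- get_obs(): the state, without advancing time (a new reading comes with each control period).
- snapshot(name): name is "scene" or "side" or "wrist"; returns a dict with "frame" (400x640x3 uint8, red, green, blue), "camera_matrix" (3x3 intrinsics, pixels), "origin" and "attitude" of the camera in the world. Camera axes: x right, y down, z forward; pixel columns grow to the right and rows downward; lengths in m; the calibration is good to about 2 mm. A picture is of the moment at which its call begins. There is no depth.
- close_job(): hands the job in; it is judged then, once.
The state is a dict: "clock": time; "joint_pos": joint angles; "qvel": joint speeds; "tau": joint torques, N m; "tool_pos": TCP position; "orientation": TCP orientation; "force": force on the tool from outside, world axes, zero at the start; "moment": the same for the moment, N m; "opening": finger opening in m; "gripper_force": force on a finger pad.
Only numpy, scipy, OpenCV 4.12 (cv2) and the standard library are available. Lean on these libraries where they do the work, as an engineer would, in place of code of your own. Each camera call takes 0.05 s, during which the arm holds its last target. There are 200 camera calls.

### The job

One of the two blue capacitors standing in the black tray has dried out, so it is clearly lighter than the sound one. Lift the left one clear of the tray, feel its weight and stand it back in the tray, then lift the right one; leave the lighter one standing in the tray, and lower the heavier one upright through the ring clamp on the aluminium supply plate until it sits fully down on the plate. Finish while still gripping it there, so that I can tighten the clamp screw; do not tip a capacitor over or push the other things about.

Things in the scene. Friction and masses are not known exactly. Their poses are not given: they have to be found in the camera images.
- cap_left: dark blue capacitor can, upright, 50 mm diameter, 80 mm tall (84 over its top screws), pale stripe; in the tray's left (+y) bay. Origin: centre of underside, z up. Grasp across the sleeve 50 to 70 mm up. Of the two, either may be the sound one (about 0.3 kg); the other has dried out (about 0.13 kg, at least 1.2 N less); they look alike
- cap_right: dark blue capacitor can, upright, 50 mm diameter, 80 mm tall (84 over its top screws), pale stripe; in the tray's right (-y) bay. Origin: centre of underside, z up. Grasp across the sleeve 50 to 70 mm up. Of the two, either may be the sound one (about 0.3 kg); the other has dried out (about 0.13 kg, at least 1.2 N less); they look alike
- cap_tray: fixed black tray, 120 x 190 mm, 16 mm tall, walls and floor 4 mm (inner floor 4 mm above the origin). Origin: centre of its underside; x away from the robot, y to the left along its long side. A wall across the middle parts two bays, 112 x 89 mm inside, centred 47 mm either side of the origin along y
- supply_plate: fixed aluminium plate, 160 mm along its x (away from the robot) by 130 mm along y, top face 22 mm above the worktop; carries the ring clamp, a blue circuit board (to 20 mm above the plate, beyond the clamp) and a black rectifier (to 19 mm above it, near right corner). Origin: centre of its underside
- clamp_seat (a point): point on the plate's top face on the ring clamp's axis, 35 mm from the plate's origin along its -x; z up. Steel ring 26 mm tall, inner diameter 55 mm, flared at the top; ears with the screw reach 45 mm from the axis along the plate's +y, 20 mm tall. A seated capacitor's origin is at this point
- orange_box: bystander, leave it where it is: clear component box with orange lid, 44 x 58 x 26 mm, origin centre of underside
- screw_tin: bystander, leave it where it is: round white tin, 57 mm diameter, 35 mm tall, origin centre of underside
- battery: bystander, leave it where it is: 9 V block battery standing up, 18 x 26 x 48 mm, origin centre of underside
- screwdriver: bystander, leave it where it is: red screwdriver lying down, 178 mm long, 27 mm thick, origin at its middle on the worktop

How it is judged:
By the outcome, as a careful person would: the job done as asked, in the order asked, and still so for the second after the job is handed in, while the arm keeps its last pose, push and grip.
It also fails if it takes over 59 s, if anything falls off the work surface, if the arm or the gripper's body presses on something with over 40 N, if the wrist force passes 120 N, or if a joint passes its speed limit or range.

## Working session

There is one attempt and no reset: what is moved stays moved. The work goes in short steps, Python scripts to look and compute and a tool call to move; the robot and the scene stay as the last step left them, time stands still between calls to the robot, and variables do not carry over. Pictures are saved under pics/ and viewed, at most 10 in all, crops included, and the job is handed in when it is done.

Besides the shell and the picture viewer there is one more tool, called after ">>>" by a JSON object that holds its "fn" and its "kwargs", one argument or row to a line. play_rows: Moves the arm, as the interface text tells. Its arguments: {"type":"object","properties":{"commands":{"type":"array","items":{"type":"array","items":{"type":"array","items":{"type":"number"}}}}},"required":["commands"]}

```bash
mkdir -p pics; ls; cat > h.py <<'E'
import numpy as np,cv2
from plant import *
def save(n,f):
    s=snapshot(n); cv2.imwrite(f'pics/{f}.png',cv2.cvtColor(s['frame'],cv2.COLOR_RGB2BGR))
    np.savez(f'{f}.npz',K=s['camera_matrix'],o=s['origin'],a=np.array(s['attitude'])); return s
E
python3 - <<'E'
from h import *
print(get_obs(),hold_point_z)
for n in('scene','side','wrist'):
    s=save(n,n+'0');print(n,s['camera_matrix'],s['origin'],s['attitude'])
a=[cv2.imread(f'pics/{n}0.png') for n in('scene','side')]
E
```

```text
pics
{'clock': 0.0, 'joint_pos': array([ 8.94437994e+01,  2.05919235e+01,  6.34111278e-01, -1.98984963e-02,
       -7.01341738e+01, -1.65043673e+01]), 'qvel': array([-0.13889204,  0.00068568, -0.05496001, -0.00665974,  0.00919191,
        0.01136994]), 'tau': array([ 3.20988611e-04, -5.82713485e+01,  2.93054563e+01,  6.99708447e+00,
        6.95720402e-03, -1.49336333e-04]), 'tool_pos': array([0.19794541, 0.64482588, 0.22562042]), 'orientation': array([ 1.79906489e+02, -8.19961203e-03, -1.70673381e+01]), 'force': array([ 0.36576046,  0.26808682, -0.07607531]), 'moment': array([-0.00959362, -0.02436203, -0.02756977]), 'gripper_force': 0.0, 'opening': 0.08727701598658552} 0.0188
scene [[435.76126292   0.         315.87698508]
 [  0.         435.76126292 201.52868799]
 [  0.           0.           1.        ]] [-0.12485422 -0.45181303  0.62970236] [-122.76637947   -1.07190128  -49.44779922]
side [[426.43766831   0.         315.14096091]
 [  0.         426.43766831 201.72622859]
 [  0.           0.           1.        ]] [0.46393863 0.95462741 0.55883604] [-120.90601213    0.29855138 -175.09604324]
wrist [[313.62698282   0.         318.42140826]
 [  0.         313.62698282 198.49331774]
 [  0.           0.           1.        ]] [0.27059939 0.62129653 0.38248184] [ 1.63508917e+02 -8.15940983e-02 -1.07101987e+02]
```

View pics/scene0.png

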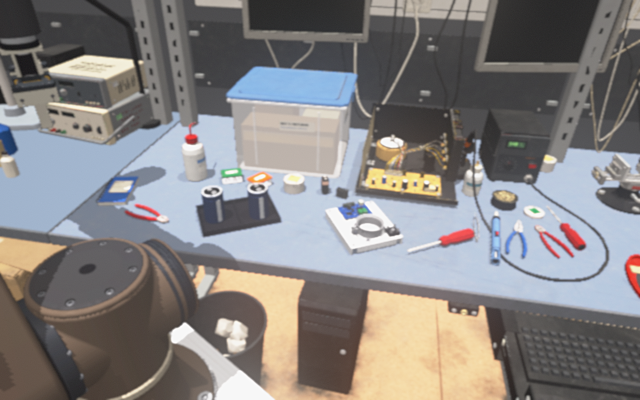

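View pics/side0.png

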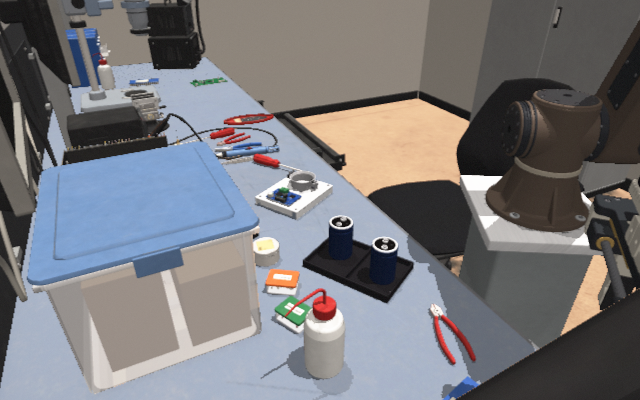

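The scene picture shows the tray near (238,213), the cans near (212,205) and (258,200), and the plate with its ring near (370,227). The side picture shows the cans near (383,260) and (341,238), with the ring near (302,181). I'll enlarge both for accurate pixel positions.

```bash
python3 - <<'E'
import cv2,numpy as np
a=cv2.imread('pics/scene0.png')[165:265,190:410];b=cv2.imread('pics/side0.png')[160:300,235:425]
a=cv2.resize(a,None,fx=3.6,fy=3.6,interpolation=cv2.INTER_CUBIC);cv2.imwrite('pics/c1.png',a)
b=cv2.resize(b,None,fx=4,fy=4,interpolation=cv2.INTER_CUBIC);cv2.imwrite('pics/c2.png',b)
E
```

```text
(no output)
```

View pics/c1.png

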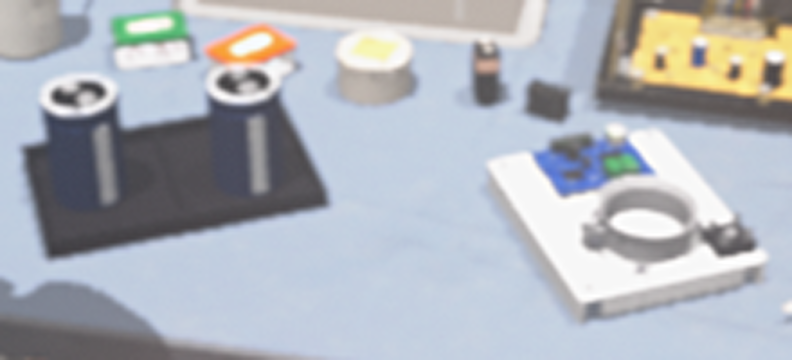

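View pics/c2.png

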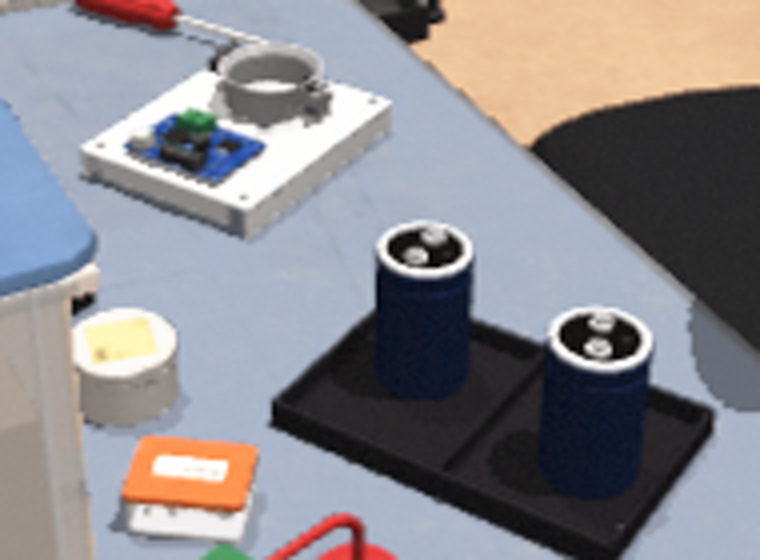

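```bash
cat >> h.py <<'E'
from scipy.spatial.transform import Rotation as R
def ray(f,uv,z):
    d=np.load(f+'.npz');Rm=R.from_euler('xyz',d['a'],degrees=True).as_matrix()
    v=Rm@np.linalg.inv(d['K'])@[uv[0],uv[1],1]; return d['o']+v*(z-d['o'][2])/v[2]
E
python3 - <<'E'
from h import *
A=lambda u,v:(u/3.6+190-.4,v/3.6+165-.4); B=lambda u,v:(u/4+235-.4,v/4+160-.4)
for n,a,b,z in [('L',(79,95),(600,338),.084),('Rt',(243,84),(424,250),.084),('ring',(648,209),(273,72),.048)]:
    print(n,ray('scene0',A(*a),z),ray('side0',B(*b),z))
for p in [(488,160),(660,132),(766,256),(584,305)]: print('plateA',ray('scene0',A(*p),.022))
for p in [(82,152),(245,210),(391,100)]: print('plateB',ray('side0',B(*p),.022))
for p in [(24,150),(285,110),(326,190),(50,245)]: print('trayA',ray('scene0',A(*p),.016))
for p in [(273,405),(612,545),(713,412)]: print('trayB',ray('side0',B(*p),.016))
for n,a,z in [('box',(250,48),.026),('tin',(374,48),.035),('bat',(487,45),.048)]: print(n,ray('scene0',A(*a),z))
E
```

```text
L [0.39414767 0.3062666  0.084     ] [0.39253092 0.30723224 0.084     ]
Rt [0.47665903 0.23669875 0.084     ] [0.47647165 0.23990446 0.084     ]
ring [ 0.5839334  -0.02253939  0.048     ] [ 0.58146236 -0.01352376  0.048     ]
plateA [0.58923598 0.11356114 0.022     ]
plateA [0.70043038 0.04475801 0.022     ]
plateA [ 0.62357413 -0.0895618   0.022     ]
plateA [ 0.50530756 -0.03201844  0.022     ]
plateB [0.69446128 0.05290034 0.022     ]
plateB [0.58464342 0.11227071 0.022     ]
plateB [ 0.50581223 -0.02935069  0.022     ]
trayA [0.38643699 0.36981357 0.016     ]
trayA [0.54693143 0.27241541 0.016     ]
trayA [0.49355391 0.17774523 0.016     ]
trayA [0.33006025 0.26614139 0.016     ]
trayB [0.54913716 0.28412295 0.016     ]
trayB [0.38528681 0.37150418 0.016     ]
trayB [0.32943905 0.27224932 0.016     ]
box [0.58115174 0.34552355 0.026     ]
tin [0.63423404 0.26405877 0.035     ]
bat [0.6781699  0.18893387 0.048     ]
```

Both views agree on the positions to a few mm. The plate and the tray are both turned about 60°. I'll add a move calculator, then go above the left can for a wrist look.

```bash
cat >> h.py <<'E'
def shift(cmd,yaw,tgt,yaw2=None):
    "shift in tool cm and z turn deg, from commanded TCP/yaw (tool down) to target"
    Rm=R.from_euler('xyz',[180,0,yaw],degrees=True).as_matrix()
    return np.round(Rm.T@(np.array(tgt)-cmd)*100,2), 0 if yaw2 is None else -(yaw2-yaw)
E
python3 -c "
from h import *
print(shift([.198,.645,.227],-17.07,[.3935,.307,.16],-29))"
```

```text
(array([28.61, 26.57,  6.7 ]), 11.93)
```

>>> {"fn": "play_rows", "kwargs": {
  "commands": [
    [[7, 6.6, 0, 0, 0, 3, 1], [14, 13, 1, 0, 0, 6, 1], [21, 20, 3, 0, 0, 9, 1], [28.6, 26.6, 6.7, 0, 0, 12, 1], [28.6, 26.6, 6.7, 0, 0, 12, 1], [28.6, 26.6, 6.7, 0, 0, 12, 1], [28.6, 26.6, 6.7, 0, 0, 12, 1], [28.6, 26.6, 6.7, 0, 0, 12, 1], [28.6, 26.6, 6.7, 0, 0, 12, 1], [28.6, 26.6, 6.7, 0, 0, 12, 1], [28.6, 26.6, 6.7, 0, 0, 12, 1], [28.6, 26.6, 6.7, 0, 0, 12, 1], [28.6, 26.6, 6.7, 0, 0, 12, 1], [28.6, 26.6, 6.7, 0, 0, 12, 1], [28.6, 26.6, 6.7, 0, 0, 12, 1], [28.6, 26.6, 6.7, 0, 0, 12, 1]]
  ]
}}

```text
clock: 1.48
tool_pos: [0.3931, 0.3079, 0.1597]
orientation: [-180.0, -0.0, -29.0]
force: [-0.6, 0.2, -0.1]
opening: 0.0875
gripper_force: 0.0
```

```bash
python3 - <<'E'
from h import *
save('wrist','w1')
o=get_obs();print(o['tool_pos'],o['orientation'],o['force'],o['opening'])
# predicted pixels of believed points
d=np.load('w1.npz');Rm=R.from_euler('xyz',d['a'],degrees=True).as_matrix()
for p in [(.393,.307,.088),(.393,.307,.084),(.4765,.238,.084)]:
    v=d['K']@Rm.T@(np.array(p)-d['o']);print(p,v[:2]/v[2])
E
```

```text
[0.39310015 0.30776551 0.1596268 ] [-1.79992049e+02  7.01944322e-04 -2.89910257e+01] [-0.36174365 -0.09329933  0.04751583] 0.08768531489141915
(0.393, 0.307, 0.088) [317.65200644 209.34508564]
(0.393, 0.307, 0.084) [317.66498036 207.71775204]
(0.4765, 0.238, 0.084) [346.58281697  59.57155092]
```

View pics/w1.png

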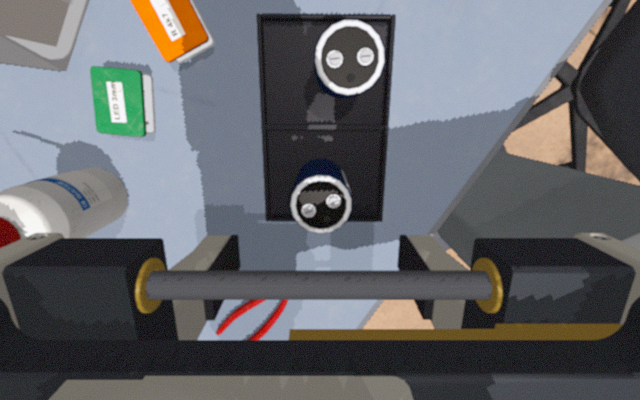

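The wrist picture shows the left can's rim centred at about (321,203) and the right can's at (349,57). Both are within a few pixels of prediction and well clear of the fingers.

```bash
python3 - <<'E'
from h import *
L=ray('w1',(321.3,203),.084);Q=ray('w1',(349.5,57.5),.084);print(L,Q)
print(shift([.3935,.307,.16],-29,[L[0],L[1],.046]))
E
```

```text
[0.39499903 0.30266156 0.084     ] [0.47668998 0.23565739 0.084     ]
(array([ 0.34,  0.31, 11.4 ]), 0)
```

>>> {"fn": "play_rows", "kwargs": {
  "commands": [
    [[0.2, 0.2, 3, 0, 0, 0, 1], [0.2, 0.2, 6, 0, 0, 0, 1], [0.2, 0.2, 9, 0, 0, 0, 1], [0.2, 0.2, 11, 0, 0, 0, 1], [0.2, 0.2, 11.4, 0, 0, 0, 1], [0.2, 0.2, 11.4, 0, 0, 0, 1], [0.2, 0.2, 11.4, 0, 0, 0, 0], [0.2, 0.2, 11.4, 0, 0, 0, 0], [0.2, 0.2, 11.4, 0, 0, 0, 0], [0.2, 0.2, 11.4, 0, 0, 0, 0], [0.2, 0.2, 11.4, 0, 0, 0, 0], [0.2, 0.2, 11.4, 0, 0, 0, 0], [0.2, 0.2, 11.4, 0, 0, 0, 0], [0.2, 0.2, 11.4, 0, 0, 0, 0], [0.2, 0.2, 11.4, 0, 0, 0, 0], [0.2, 0.2, 11.4, 0, 0, 0, 0]]
  ]
}}

```text
clock: 2.87
tool_pos: [0.3944, 0.3046, 0.046]
orientation: [-180.0, -0.0, -29.0]
force: [-0.6, 0.2, 5.7]
opening: 0.0495
gripper_force: 30.0
```

>>> {"fn": "play_rows", "kwargs": {
  "commands": [
    [[0, 0, -0.5, 0, 0, 0, 0], [0, 0, -1.5, 0, 0, 0, 0], [0, 0, -2.5, 0, 0, 0, 0], [0, 0, -3.5, 0, 0, 0, 0], [0, 0, -4.2, 0, 0, 0, 0], [0, 0, -4.5, 0, 0, 0, 0], [0, 0, -4.5, 0, 0, 0, 0], [0, 0, -4.5, 0, 0, 0, 0], [0, 0, -4.5, 0, 0, 0, 0], [0, 0, -4.5, 0, 0, 0, 0], [0, 0, -4.5, 0, 0, 0, 0], [0, 0, -4.5, 0, 0, 0, 0], [0, 0, -4.5, 0, 0, 0, 0], [0, 0, -4.5, 0, 0, 0, 0]]
  ]
}}

```text
clock: 4.03
tool_pos: [0.3942, 0.3043, 0.0904]
orientation: [180.0, 0.0, -29.1]
force: [0.1, -0.9, -1.1]
opening: 0.0495
gripper_force: 30.0
```

```bash
python3 - <<'E'
from h import *
for i in range(5):
    s=save('wrist','w2');o=get_obs();print(o['clock'],o['tool_pos'],o['force'],o['moment'])
E
```

```text
4.0833 [0.39421511 0.3043139  0.09047897] [ 0.6967752  -0.2759427  -0.54568731] [ 0.0286237  -0.00050825 -0.01244191]
4.1333 [0.39417856 0.30432    0.0905006 ] [-0.79276511  0.88622113 -0.42437598] [ 0.01970821 -0.00348382  0.04076179]
4.1833 [0.3942218  0.30433064 0.09054491] [ 0.71355213 -0.2345429  -1.54570829] [0.04604695 0.02588389 0.03966126]
4.2333 [0.39419101 0.30432507 0.09053859] [ 0.57825005  0.08532962 -1.35069775] [ 0.02716132  0.08501083 -0.00474384]
4.2833 [0.39418612 0.30433078 0.09055224] [-0.20331448 -0.0064203  -1.10878304] [0.03932252 0.01960967 0.00082196]
```

The left can reads about −1.1 N, which points to the dried-out one. I'll stand it back where it was.

>>> {"fn": "play_rows", "kwargs": {
  "commands": [
    [[0, 0, 1, 0, 0, 0, 0], [0, 0, 2, 0, 0, 0, 0], [0, 0, 3, 0, 0, 0, 0], [0, 0, 3.7, 0, 0, 0, 0], [0, 0, 4.1, 0, 0, 0, 0], [0, 0, 4.3, 0, 0, 0, 0], [0, 0, 4.4, 0, 0, 0, 0], [0, 0, 4.45, 0, 0, 0, 0], [0, 0, 4.48, 0, 0, 0, 0], [0, 0, 4.5, 0, 0, 0, 0], [0, 0, 4.5, 0, 0, 0, 0], [0, 0, 4.5, 0, 0, 0, 0], [0, 0, 4.5, 0, 0, 0, 0]]
  ]
}}

```text
clock: 5.37
tool_pos: [0.3944, 0.3045, 0.046]
orientation: [-180.0, -0.0, -29.1]
force: [-2.5, -1.8, 5.2]
opening: 0.0495
gripper_force: 30.0
```

>>> {"fn": "play_rows", "kwargs": {
  "commands": [
    [[0, 0, 0, 0, 0, 0, 1], [0, 0, 0, 0, 0, 0, 1], [0, 0, 0, 0, 0, 0, 1], [0, 0, 0, 0, 0, 0, 1], [0, 0, 0, 0, 0, 0, 1], [0, 0, 0, 0, 0, 0, 1], [0, 0, 0, 0, 0, 0, 1], [0, 0, -2, 0, 0, 0, 1], [0, 0, -5, 0, 0, 0, 1], [0, 0, -8, 0, 0, 0, 1], [0, 0, -10, 0, 0, 0, 1], [4, 0.7, -10, 0, 0, 0, 1], [8, 1.5, -10, 0, 0, 0, 1], [10.5, 1.9, -10, 0, 0, 0, 1], [10.5, 1.9, -10, 0, 0, 0, 1], [10.5, 1.9, -10, 0, 0, 0, 1], [10.5, 1.9, -10, 0, 0, 0, 1], [10.5, 1.9, -10, 0, 0, 0, 1]]
  ]
}}

```text
clock: 6.87
tool_pos: [0.4762, 0.237, 0.1455]
orientation: [180.0, 0.0, -29.0]
force: [-0.5, -0.5, -0.0]
opening: 0.0876
gripper_force: 0.0
```

```bash
python3 - <<'E'
from h import *
save('wrist','w3');save('scene','s3')
a=cv2.imread('pics/w3.png');b=cv2.imread('pics/s3.png')[150:270,190:410]
b=cv2.resize(b,(640,349));cv2.imwrite('pics/c3.png',cv2.resize(np.vstack([a[:240],b]),None,fx=1,fy=1))
o=get_obs();print(o['tool_pos'],o['force'],o['opening'])
E
```

```text
[0.47618442 0.23730799 0.14561825] [ 0.23084861 -0.82226543 -0.38434572] 0.08789814208656213
```

View pics/c3.png

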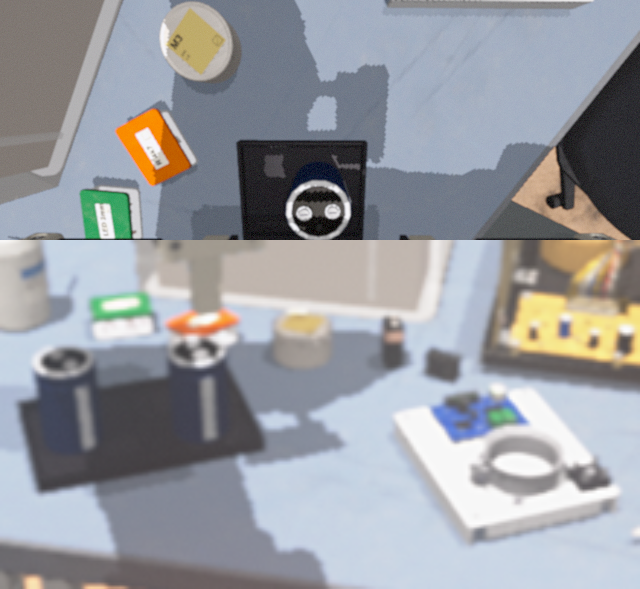

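The left can stands upright in its bay, and the right one (rim at 318,208 in the wrist view) is centred under the gripper. Now I'll grasp and lift it.

>>> {"fn": "play_rows", "kwargs": {
  "commands": [
    [[0, 0, 3, 0, 0, 0, 1], [0, 0, 6, 0, 0, 0, 1], [0, 0, 9, 0, 0, 0, 1], [0, 0, 10, 0, 0, 0, 1], [0, 0, 10, 0, 0, 0, 1], [0, 0, 10, 0, 0, 0, 0], [0, 0, 10, 0, 0, 0, 0], [0, 0, 10, 0, 0, 0, 0], [0, 0, 10, 0, 0, 0, 0], [0, 0, 10, 0, 0, 0, 0], [0, 0, 10, 0, 0, 0, 0], [0, 0, 10, 0, 0, 0, 0], [0, 0, 10, 0, 0, 0, 0], [0, 0, 10, 0, 0, 0, 0], [0, 0, 10, 0, 0, 0, 0]]
  ]
}}

```text
clock: 8.22
tool_pos: [0.4771, 0.2369, 0.0461]
orientation: [-180.0, -0.0, -29.0]
force: [-1.1, 0.8, 5.8]
opening: 0.0496
gripper_force: 30.0
```

>>> {"fn": "play_rows", "kwargs": {
  "commands": [
    [[0, 0, -0.5, 0, 0, 0, 0], [0, 0, -1.5, 0, 0, 0, 0], [0, 0, -3, 0, 0, 0, 0], [0, 0, -5, 0, 0, 0, 0], [0, 0, -7, 0, 0, 0, 0], [0, 0, -8, 0, 0, 0, 0], [0, 0, -8, 0, 0, 0, 0], [0, 0, -8, 0, 0, 0, 0], [0, 0, -8, 0, 0, 0, 0], [0, 0, -8, 0, 0, 0, 0], [0, 0, -8, 0, 0, 0, 0], [0, 0, -8, 0, 0, 0, 0], [0, 0, -8, 0, 0, 0, 0], [0, 0, -8, 0, 0, 0, 0]]
  ]
}}

```text
clock: 9.38
tool_pos: [0.4767, 0.2367, 0.1252]
orientation: [180.0, 0.0, -29.1]
force: [0.5, -0.3, -2.7]
opening: 0.0496
gripper_force: 30.0
```

```bash
python3 - <<'E'
from h import *
F=[]
for i in range(6):
    s=save('wrist','w4');o=get_obs();F.append(o['force'][2])
print(F,np.mean(F),o['tool_pos'],o['moment'],o['opening'])
E
```

```text
[np.float64(-2.044297771901487), np.float64(-3.8028743549034125), np.float64(-2.1869953422943533), np.float64(-2.889712992494759), np.float64(-2.1728256860650745), np.float64(-1.8515988705076176)] -2.4913841696944505 [0.47676462 0.23675742 0.12558783] [-0.00756254 -0.01112636  0.0626869 ] 0.04977281397712057
```

Right reads about −2.5 N against −1.1 N for the left, so the right can is the sound one. I'll carry it to a point 10 cm short of the ring, so the wrist camera can measure the ring.

>>> {"fn": "play_rows", "kwargs": {
  "commands": [
    [[1, 1.5, 0, 0, 0, 0, 0], [3, 4, 0, 0, 0, 0, 0], [5, 7, 0, 0, 0, 0, 0], [7, 10, 0, 0, 0, 0, 0], [9, 13, 0, 0, 0, 0, 0], [11, 15.5, 0, 0, 0, 0, 0], [12, 17.2, 0, 0, 0, 0, 0], [12, 17.2, 0, 0, 0, 0, 0], [12, 17.2, 0, 0, 0, 0, 0], [12, 17.2, 0, 0, 0, 0, 0], [12, 17.2, 0, 0, 0, 0, 0], [12, 17.2, 0, 0, 0, 0, 0]]
  ]
}}

```text
clock: 10.68
tool_pos: [0.4982, 0.0289, 0.1256]
orientation: [-180.0, -0.0, -29.0]
force: [0.3, -0.2, -2.4]
opening: 0.0496
gripper_force: 30.0
```

```bash
python3 - <<'E'
from h import *
save('wrist','w5');cv2.imwrite('pics/c5.png',cv2.resize(cv2.imread('pics/w5.png')[20:300,170:470],None,fx=2,fy=2,interpolation=cv2.INTER_CUBIC))
o=get_obs();print(o['tool_pos'],o['orientation'],o['force'])
d=np.load('w5.npz');Rm=R.from_euler('xyz',d['a'],degrees=True).as_matrix()
p=o['tool_pos']+[0,0,.042]
for q in (p,[.586,-.02,.048]):
    v=d['K']@Rm.T@(np.array(q)-d['o']);print((v[:2]/v[2]-[170,20])*2)
E
```

```text
[0.49814903 0.02889336 0.12559674] [-1.79993200e+02 -4.32546541e-03 -2.89870157e+01] [ 0.40390286 -0.11377788 -2.29751945]
[290.14736416 551.89509113]
[293.19216853  99.71190684]
```

View pics/c5.png

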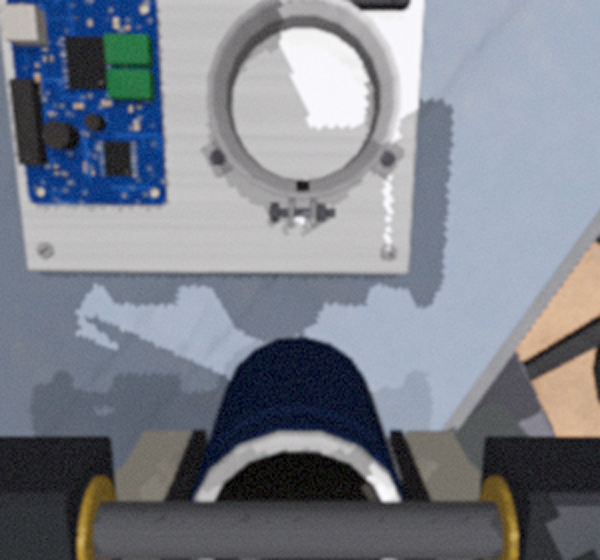

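The ring's outer rim spans about x 208–399 in this crop, centred near 303, with the ears and screw at (303,213). The held can's axis is at about x 299. I'll print intensity profiles for sub-pixel edges.

```bash
python3 - <<'E'
from h import *
g=cv2.cvtColor(cv2.imread('pics/w5.png'),cv2.COLOR_BGR2GRAY)
print('col321 rows10-35',g[10:36,319:324].mean(1).astype(int)); print('rows100-130',g[100:131,312:317].mean(1).astype(int))
print('row66 col270-295',g[64:69,268:292].mean(0).astype(int));print('row66 col350-376',g[64:69,350:378].mean(0).astype(int))
print('can row235 L',g[233:238,265:290].mean(0).astype(int));print('R',g[233:238,350:378].mean(0).astype(int))
print('can bottom edge rows185-195',g[183:198,318:322].mean(1).astype(int))
d=np.load('w5.npz');Rm=R.from_euler('xyz',d['a'],degrees=True).as_matrix()
def proj(P): v=(np.array(P)-d['o'])@Rm@d['K'].T; return v[:,:2]/v[:,2:]
t=np.linspace(0,2*np.pi,721);C=np.c_[np.cos(t),np.sin(t),0*t]
for n,c,r in [('ringtop32',[.586,-.02,.048],.0325),('ringtop30',[.586,-.02,.048],.030),('inner_neck_bot',[.586,-.02,.022],.0275),('innertop',[.586,-.02,.048],.0285),('canbot',[.4982,.0289,.0836],.025)]:
    p=proj(C*r+c);print(n,p.min(0),p.max(0),proj([c]))
E
```

```text
col321 rows10-35 [220 210 182 140 135 171 206 218 208 190 173 170 172 173 171 171 168 148
 117 103 101 100 101 141 201 234]
rows100-130 [194 193 194 195 194 192 191 190 178 148 133 135 136 137 139 144 152 156
 149 141 141 145 148 144 125 114 112 110 124 147 154]
row66 col270-295 [191 192 192 193 188 176 160 152 142 129 126 125 124 125 118 101  84  97
 142 181 193 194 194 193]
row66 col350-376 [247 245 236 211 180 159 133  96  82  99 136 155 162 163 162 167 181 198
 211 221 236 246 248 247 247 248 248 248]
can row235 L [94 75 58 56 56 55 57 68 86 94 81 54 27 18 17 24 21 17 25 21 23 24 27 27
 23]
R [ 24  30  22  23  27  26  18  24  18  15  36  81 126 148 140 109  85  82
  85  86  96 124 142 142 137 137 135 135]
can bottom edge rows185-195 [123 124 126 131 129  98  52  22  15  25  17  19  25  16  20]
ringtop32 [269.78542127  17.34525307] [363.40152245 118.10116148] [[316.59608427  69.85595342]]
ringtop30 [273.39226658  21.54880574] [359.79570483 114.52956387] [[316.59608427  69.85595342]]
inner_neck_bot [281.2581071   34.19812705] [352.31397952 110.40793835] [[316.7874143   73.52791557]]
innertop [275.55588708  24.05728921] [357.63285143 112.37583921] [[316.59608427  69.85595342]]
canbot [279.36717062 187.95517486] [353.25444682 257.15419986] [[316.31280311 223.71115833]]
```

>>> {"fn": "play_rows", "kwargs": {
  "commands": [
    [[3, 0, 0, 0, 0, 0, 0], [6, 0, 0, 0, 0, 0, 0], [9, 0.1, 0, 0, 0, 0, 0], [10, 0.1, 1, 0, 0, 0, 0], [10, 0.1, 2, 0, 0, 0, 0], [10, 0.1, 2.7, 0, 0, 0, 0], [10, 0.1, 3, 0, 0, 0, 0], [10, 0.1, 3, 0, 0, 0, 0], [10, 0.1, 3, 0, 0, 0, 0], [10, 0.1, 3, 0, 0, 0, 0], [10, 0.1, 3, 0, 0, 0, 0]]
  ]
}}

```text
clock: 11.65
tool_pos: [0.5852, -0.0209, 0.0964]
orientation: [-180.0, -0.1, -29.0]
force: [0.2, -0.3, -3.5]
opening: 0.0494
gripper_force: 30.0
```

```bash
python3 - <<'E'
from h import *
save('scene','s6');save('side','d6')
a=cv2.imread('pics/s6.png')[150:260,310:420];b=cv2.imread('pics/d6.png')[120:230,245:355]
cv2.imwrite('pics/c6.png',cv2.resize(np.hstack([a,b]),(800,400),interpolation=cv2.INTER_CUBIC))
o=get_obs();print(o['tool_pos'],o['orientation'],o['force'])
E
```

```text
[ 0.58519487 -0.02108817  0.09619635] [-1.79957145e+02 -4.43375760e-02 -2.90406114e+01] [ 0.10071135 -0.40462814 -2.71487432]
```

View pics/c6.png

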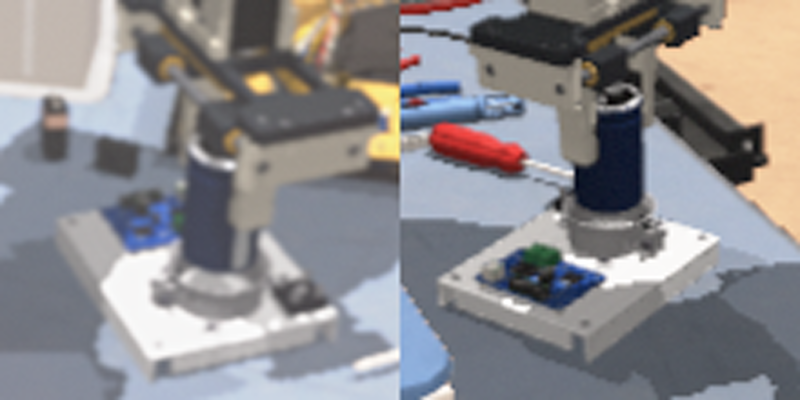

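In both views the can stands centred over the ring (side view: can 575–647, ring 565–655), so I'll descend gently.

>>> {"fn": "play_rows", "kwargs": {
  "commands": [
    [[0, 0, 0.3, 0, 0, 0, 0], [0, 0, 0.5, 0, 0, 0, 0], [0, 0, 0.7, 0, 0, 0, 0], [0, 0, 0.9, 0, 0, 0, 0], [0, 0, 1.1, 0, 0, 0, 0], [0, 0, 1.2, 0, 0, 0, 0], [0, 0, 1.2, 0, 0, 0, 0], [0, 0, 1.2, 0, 0, 0, 0], [0, 0, 1.2, 0, 0, 0, 0]]
  ]
}}

```text
clock: 12.5
tool_pos: [0.5851, -0.0214, 0.0836]
orientation: [-180.0, -0.0, -29.1]
force: [-0.0, -0.0, -2.1]
opening: 0.0498
gripper_force: 30.0
```

>>> {"fn": "play_rows", "kwargs": {
  "commands": [
    [[0, 0, 0.2, 0, 0, 0, 0], [0, 0, 0.4, 0, 0, 0, 0], [0, 0, 0.6, 0, 0, 0, 0], [0, 0, 0.8, 0, 0, 0, 0], [0, 0, 0.9, 0, 0, 0, 0], [0, 0, 1, 0, 0, 0, 0], [0, 0, 1, 0, 0, 0, 0], [0, 0, 1, 0, 0, 0, 0]]
  ]
}}

```text
clock: 13.17
tool_pos: [0.585, -0.0213, 0.0735]
orientation: [180.0, 0.0, -29.1]
force: [-0.1, -0.7, -2.5]
opening: 0.0497
gripper_force: 30.0
```

>>> {"fn": "play_rows", "kwargs": {
  "commands": [
    [[0, 0, 0.2, 0, 0, 0, 0], [0, 0, 0.4, 0, 0, 0, 0], [0, 0, 0.6, 0, 0, 0, 0], [0, 0, 0.75, 0, 0, 0, 0], [0, 0, 0.85, 0, 0, 0, 0], [0, 0, 0.9, 0, 0, 0, 0], [0, 0, 0.95, 0, 0, 0, 0], [0, 0, 0.95, 0, 0, 0, 0], [0, 0, 0.95, 0, 0, 0, 0]]
  ]
}}

```text
clock: 13.92
tool_pos: [0.5851, -0.0214, 0.0642]
orientation: [-180.0, -0.0, -29.1]
force: [-1.0, -0.2, -1.5]
opening: 0.0499
gripper_force: 30.0
```

>>> {"fn": "play_rows", "kwargs": {
  "commands": [
    [[0, 0, 0.03, 0, 0, 0, 0], [0, 0, 0.05, 0, 0, 0, 0], [0, 0, 0.05, 0, 0, 0, 0], [0, 0, 0.05, 0, 0, 0, 0]]
  ]
}}

```text
clock: 14.25
tool_pos: [0.5851, -0.0214, 0.0642]
orientation: [-180.0, -0.0, -29.1]
force: [-2.9, 0.9, 6.2]
opening: 0.0493
gripper_force: 30.0
```

It stopped at TCP z = 64.2 mm, matching the 64.1 mm expected for a seated can, with light floor contact. One last check before handing in.

```bash
python3 - <<'E'
from h import *
save('scene','s7');save('side','d7')
a=cv2.imread('pics/s7.png')[155:265,190:410];b=cv2.imread('pics/d7.png')[130:290,230:430]
cv2.imwrite('pics/c7.png',np.vstack([cv2.resize(a,(600,300)),cv2.resize(b,(600,300))]))
o=get_obs();print(o['clock'],o['tool_pos'],o['force'],o['gripper_force'])
E
```

```text
14.35 [ 0.58509243 -0.0214038   0.06414289] [-3.48796687  0.62978811  5.1303764 ] 30.000774264335632
```

View pics/c7.png

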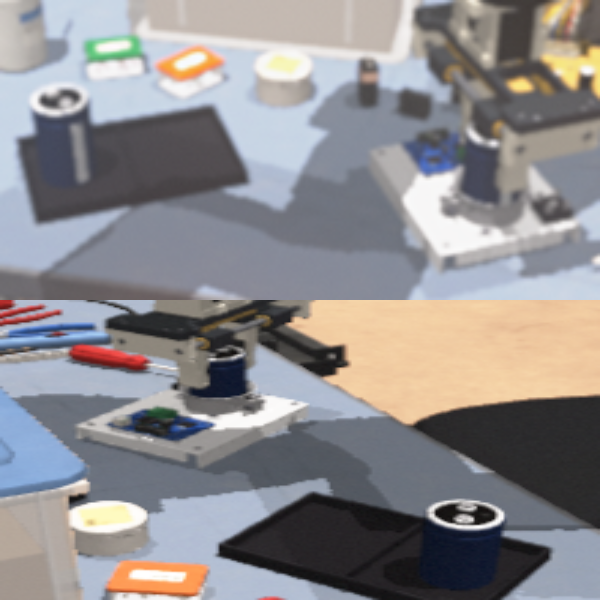

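The heavy can sits inside the ring (scene crop 483,180), still gripped. The light can stands upright in the tray (60,135), and the bystanders visible in this view are where they were.

```bash
python3 -c "
from plant import *
print(close_job())"
```

```text
the job is handed in; nothing more can be done
None
```

The right capacitor was the heavier one (about 2.5 N against 1.1 N); it is down on the plate inside the ring clamp, still gripped and ready for the screw, and the lighter left one stands in the tray.

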